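# Nest the stacking parts pots, fetching the last from the dip tank with the hook rod

## Robot

A 7-joint arm with a two-finger parallel gripper is mounted at the origin on the work surface. World frame = base frame: x ahead of the robot, y to its left, z up, the work surface at z = 0. Lengths are in m, angles in rad, forces in N, time in s.
With the tool pointing down it reaches from about 0.4 to 0.85 m from the base axis. Payload 10.4 kg.
Tool frame: the origin (TCP) lies between the finger pads; the fingertips stand 22 mm ahead of it and the grasp point (between the pads) lies 3 mm ahead of it (r.nose_length is the distance from the TCP to the fingertips, in m); z points along the fingers, y is the line along which they close (so a half turn about z gives the same grasp; the last joint's range is limited). The gripper opens to 87 mm and grips with 3 to 60 N. Pads are 19 mm wide; open, the fingers measure 117 mm over their backs; the gripper's body (75 mm by 190 mm) begins 51 mm behind the grasp point.
Start: joints at [1.226, 0.332, -0.065, 1.46, 0.022, 1.35, -0.088], TCP at [0.198, -0.593, 0.245] pointing down, gripper open.
Joint ranges: [-2.6, 2.6], [-0.5, 2.12], [-1.47, 1.34], [0.16, 2.42], [-1.27, 4.41], [0.06, 2.06], [-2.6, 2.6]. Speed limits (rad/s): [2.22, 2.22, 2.79, 2.79, 3.14, 3.14, 3.14].

## Interface

Orientations are given as a unit quaternion [x, y, z, w].
In Python, from bench import readout, cams, r gives the robot as it stands. The module is installed in compiled form; this text tells all that it offers.
- The arm moves only by the tool step_arm, never from a script. Its argument "deltas" is a list that holds one entry, the list of rows, each a list of 7 numbers: the turn, a rotation vector about the tool's x, y, z in rad, then the shift along the tool's x, y, z in m, then the opening in per cent of the stroke, from 0 (shut) to 100 (fully open). A call has 1 to 20 rows; each row is the pose to reach, as a shift and turn from the pose commanded when the call began, along the tool's axes at that moment; what a row does not reach only later rows make up. A row lasts 1/8 s, in which the tool goes at most 62.5 mm and 10.7 degrees, less where a joint would pass 70% of its speed; a pose out of reach is approached as far as the arm can. A call with a gripper value outside its range is refused whole. The fingers move at their own pace and stop on an object; "squeeze" is the grip in N (left out, the last holds). Time passes only in rows, so rows that repeat a pose let the fingers close. It gives the time, the measured TCP pose, the force, the opening and the grip force at its end, in the units of the state.
- readout.read_state(): the state, without advancing time (a new reading comes with each control period).
- cams.camera(name): name is "side" or "top" or "wrist"; returns a dict with "img" (420x560x3 uint8, red, green, blue), "fx", "fy", "cx", "cy" (pixels), "origin" and "rotation" of the camera in the world; the wrist camera has in their place "T_tool_cam" (4x4, takes a point from camera to tool coordinates, whose origin is the TCP and whose axes are the flange's). Camera axes: x right, y up, looking along -z (the intrinsics and any distortion apply to the point x, -y, -z); pixel columns grow to the right and rows downward; lengths in m; the calibration is good to about 2 mm. A picture is of the moment at which its call begins: read the wrist's pose just before it. There is no depth.
- r.close_job(): hands the job in; it is judged then, once.
The state is a dict: "time": time; "joint_positions": joint angles; "joint_vel": joint speeds; "joint_torque": joint torques, N m; "ee_pos": TCP position; "eef_rot": TCP orientation; "ft_force": force on the tool from outside, world axes, zero at the start; "torque": the same for the moment, N m; "width": finger opening in m; "grip_force": force on a finger pad.
Only numpy, scipy, OpenCV 4.12 (cv2) and the standard library are available. Lean on these libraries where they do the work, as an engineer would, in place of code of your own. Each camera call takes 0.05 s, during which the arm holds its last target. There are 200 camera calls.

## Task

Nest the three steel pots into one upright stack in the black tray, leaving the pot that stands there in its place: first set the pot from between the jig's tubes fully home in it, then use the hook rod to lift the pot with the wire bail out of the deep tank and seat it fully home on top. Hang the rod back in its stand the way it hung, and do not shift or knock over any of the other things on the bench.

Things in the scene. Friction and masses are not known exactly. Their poses are not given: they have to be found in the camera images.
- pot_tray_mid (a point): Steel pot in the tray, bottom of the nest. All pots: 55 high, 140 g; foot tapers from 38 to 50 outer diameter over the lowest 23, then a flat shoulder out to a straight collar, 64 outer, 58 inner diameter, 32 tall. Nested, the shoulder sits on the lower pot's rim, 32 above the lower pot, with 4 side play. Point: on the axis, half-way up (27.5 above the bottom), z up.
- pot_jig_mid (a point): The like pot standing between the jig's two tubes. Same point: on its axis, 27.5 above its bottom.
- pot_tank_mid (a point): The like pot that has a rigid wire bail (5 thick) over its mouth, in the pot's own y-z plane: an arch as wide as the pot, its two sides sloping up to a peak on the pot's axis. It hangs by its shoulder in a square frame deep in the tank. Same point: on its axis, 27.5 above its bottom.
- bail_top (a point): Middle of the wire at the bail's peak, on the pot's axis, 87 above the pot's bottom (32 above its rim). In the tank it starts 50 below the tank's rim.
- tank: Deep narrow open steel tank, fixed: outside 118 (x) by 84 (y) plus a 4 rim bead, 145 tall, walls 4, so 110 by 76 free inside. Origin: centre of its underside. The pot hangs at its middle, bottom 8 above the origin, bail in the tank's y-z plane: a hook can go down beside the bail at the -x or +x end, then under it along x, then up.
- rod_grip (a point): Hook rod, 120 g, hanging upright in its stand. Wooden handle block 16 (x) by 36 (y) by 44 tall; point on the rod's axis, 24 above the handle's underside, 20 below its top. x axis: the way the hook points. Below the handle a straight rod, 6 diameter, ends in a J hook in the rod's x-z plane, reaching 24 to +x.
- rod_hook (a point): Where a caught bail wire's centre lies in the hook: 10 to +x of the rod's axis, 108 below rod_grip. The hook's lowest point is 9 below this point; the upturned tip, 18 to 24 to +x of the axis, tops out 8 above it.
- stand: Fixed dark steel stand of the rod: foot plate, a post 52 to 68 to +x, and two level prongs along x, 16 apart, tops 115 above the table, from 34 to -x up to the post. The handle's underside rests across both prongs, its 36 side along y; the hook points along the slot to +x and passes straight up and down between the prongs. Origin: below the rod's place, table level.
- stand_seat (a point): Where the centre of the underside of the rod's handle rests: mid-way between the prongs, 115 above the table.
- tray: Shallow black tray, fixed: 120 (x) by 180 (y), walls 14 tall, floor 4 thick. Origin: centre of its underside. The pot stands about 35 to -y of the origin, a tall glue bottle to +y.
- jig: Fixed clamp plate, 75 (x) by 165 (y) by 8 thick, with two upright aluminium tubes, 22 diameter (32 for the lowest 26), tops 110 above the table, 60 to +y and to -y of the origin. Origin: underside, mid-way between the tubes. The pot stands there on the plate; there is room for fingers only along the jig's x.
- glue_mid (a point): Bystander, to be left alone: white plastic glue bottle, 40 diameter, 115 tall, standing in the tray, about 75 from the pot towards the tray's +y end; point half-way up.
- socket: Bystander, to be left alone: dark steel wrench socket, 26 diameter, 32 tall, in the tray's corner; origin at the centre of its underside.
- wheel: Bystander, to be left alone: black rubber castor wheel lying flat, 80 diameter, 32 tall over its axle; origin at the centre of its underside.
- can_mid (a point): Bystander, to be left alone: aluminium grease can, 56 diameter, 85 tall; point half-way up.
- wrench: Bystander, to be left alone: wrench lying flat, 180 long along its x axis; origin at its middle, underneath.
- tape: Bystander, to be left alone: roll of black tape lying flat, 90 diameter, 24 tall; origin at the centre of its underside.
- carton: Bystander, to be left alone: small cardboard carton, 60 (x) by 80 (y), 35 tall; origin at the centre of its underside.
Things that resemble listed ones, but are neither listed nor needed, are in the scene too. Of the things shaped like the part that bears rod_grip, the wooden one is meant.

How it is judged:
By the outcome, as a careful person would: the job done as asked, in the order asked, and still so for the second after the job is handed in, with the robot touching nothing.
It also fails if it takes over 72 s, if anything falls off the work surface, if the arm or the gripper's body presses on something with over 40 N, if the wrist force passes 120 N, or if a joint passes its speed limit or range.

## Working session

There is one attempt and no reset: what is moved stays moved. The work goes in short steps, Python scripts to look and compute and a tool call to move; the robot and the scene stay as the last step left them, time stands still between calls to the robot, and variables do not carry over. Pictures are saved under pics/ and viewed, at most 10 in all, crops included, and the job is handed in when it is done.

Besides the shell and the picture viewer there is one more tool, called after "Call:" by a JSON object that holds its "method" and its "body", one argument or row to a line. step_arm: Moves the arm, as the interface text tells. Its arguments: {"type":"object","properties":{"deltas":{"type":"array"},"squeeze":{"type":"number"}},"required":["deltas"]}

```bash
mkdir -p pics; ls
python3 - <<'E'
from bench import readout,cams,r
import cv2,numpy as np
for n in("top","side"):
    c=cams.camera(n); cv2.imwrite(f"pics/{n}0.png",cv2.resize(c["img"][:,:,::-1],(784,588),interpolation=cv2.INTER_CUBIC))
    print(n,{k:np.round(v,4).tolist() for k,v in c.items() if k!="img"})
s=readout.read_state();print({k:np.round(v,3).tolist() for k,v in s.items()})
c=cams.camera("wrist");print({k:np.round(v,4).tolist() for k,v in c.items() if k!="img"},r.nose_length)
E
```

```text
pics
top {'fx': 522.3624, 'fy': 522.3624, 'cx': 284.4324, 'cy': 219.4826, 'origin': [0.5072, -0.0154, 1.3016], 'rotation': [0.0087, -0.0142, -0.7022, 0.7117]}
side {'fx': 383.8156, 'fy': 383.8156, 'cx': 273.3188, 'cy': 213.3647, 'origin': [0.367, -0.7137, 0.5228], 'rotation': [0.505, -0.0618, -0.124, 0.8519]}
{'time': 0.1, 'joint_positions': [1.226, 0.333, -0.065, 1.461, 0.022, 1.35, -0.088], 'joint_vel': [-0.001, -0.002, 0.0, -0.003, -0.0, -0.001, -0.0], 'joint_torque': [0.0, -62.455, 0.024, -39.072, -0.061, 0.037, 0.0], 'ee_pos': [0.198, -0.593, 0.244], 'eef_rot': [0.987, 0.16, -0.0, -0.001], 'ft_force': [-0.2, 0.434, 0.52], 'torque': [0.039, 0.037, -0.011], 'grip_force': 0.0, 'width': 0.087}
{'fx': 321.2213, 'fy': 321.2213, 'cx': 278.9155, 'cy': 209.514, 'T_tool_cam': [[-0.0005, 0.9647, 0.2635, 0.0717], [1.0, 0.0003, 0.0008, -0.0007], [0.0007, 0.2635, -0.9647, -0.1404], [0.0, 0.0, 0.0, 1.0]]} 0.022
```

View pics/top0.png

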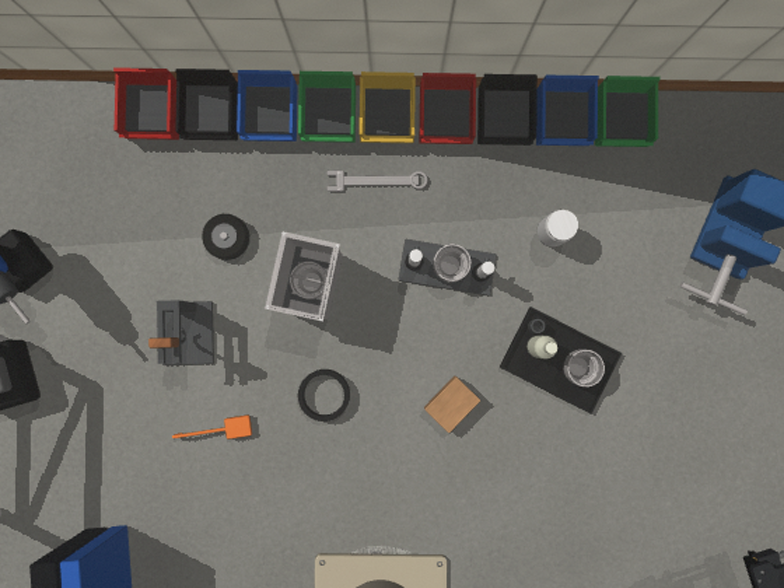

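View pics/side0.png

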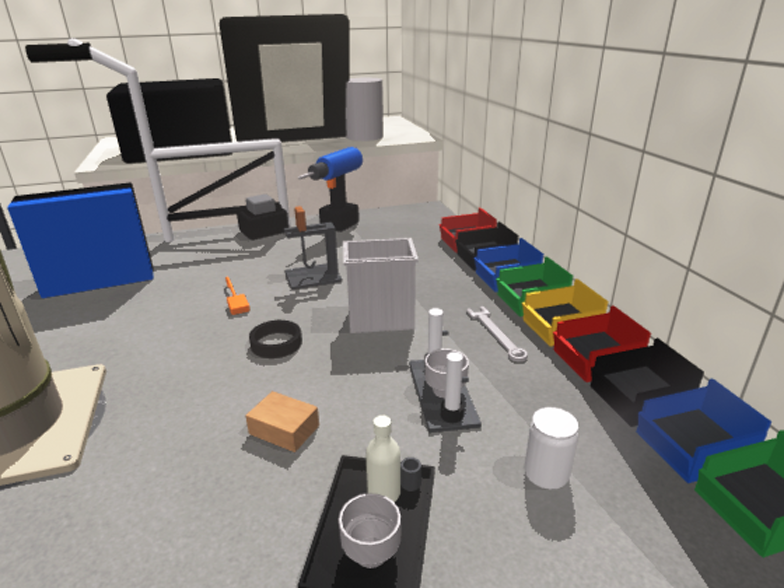

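Top view (display px, 1.4×): stand with the wooden handle (160,343), tank (303,276), jig pot (452,262) between tubes (415,258)/(487,269), tray pot (584,367), glue (543,346).
Candidates for the rod: the wooden handle at (160,343), and an orange tool lying flat at (238,428), which is a decoy. Candidates for the pots: the ones at (452,262), (584,367) and (308,280), and the white can at (560,228), which is not one. I choose the wooden handle and check it in close crops.

```bash
cat > h.py <<'E'
import numpy as np,cv2
from scipy.spatial.transform import Rotation as R
from bench import readout,cams,r
def cam(n):
    s=readout.read_state(); c=cams.camera(n)
    if n=="wrist":
        T=np.eye(4);T[:3,:3]=R.from_quat(s["eef_rot"]).as_matrix();T[:3,3]=s["ee_pos"];T=T@np.array(c["T_tool_cam"])
        c["o"],c["M"]=T[:3,3],T[:3,:3]
    else: c["o"],c["M"]=np.array(c["origin"]),R.from_quat(c["rotation"]).as_matrix()
    return c
def plane(c,u,v,z):
    d=c["M"]@np.array([(u-c["cx"])/c["fx"],-(v-c["cy"])/c["fy"],-1]); return c["o"]+d*(z-c["o"][2])/d[2]
def proj(c,p):
    q=c["M"].T@(np.array(p)-c["o"]); return np.array([c["cx"]+c["fx"]*q[0]/-q[2],c["cy"]-c["fy"]*q[1]/-q[2]])
def crop(im,u,v,w,h,k):
    u,v=int(u),int(v); return cv2.resize(im[v:v+h,u:u+w,::-1],None,fx=k,fy=k,interpolation=cv2.INTER_CUBIC)
E
python3 - <<'E'
from h import *
c=cam("top");im=c["img"]
A=[crop(im,*o,100,75,4) for o in((85,200),(175,160),(272,152),(352,215))]
cv2.imwrite("pics/c1.png",np.vstack([np.hstack(A[:2]),np.hstack(A[2:])]))
c=cam("side");im=c["img"]
A=[crop(im,*o,100,75,4) for o in((175,140),(225,160),(275,215),(215,335))]
cv2.imwrite("pics/c2.png",np.vstack([np.hstack(A[:2]),np.hstack(A[2:])]))
E
```

```text
(no output)
```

View pics/c1.png

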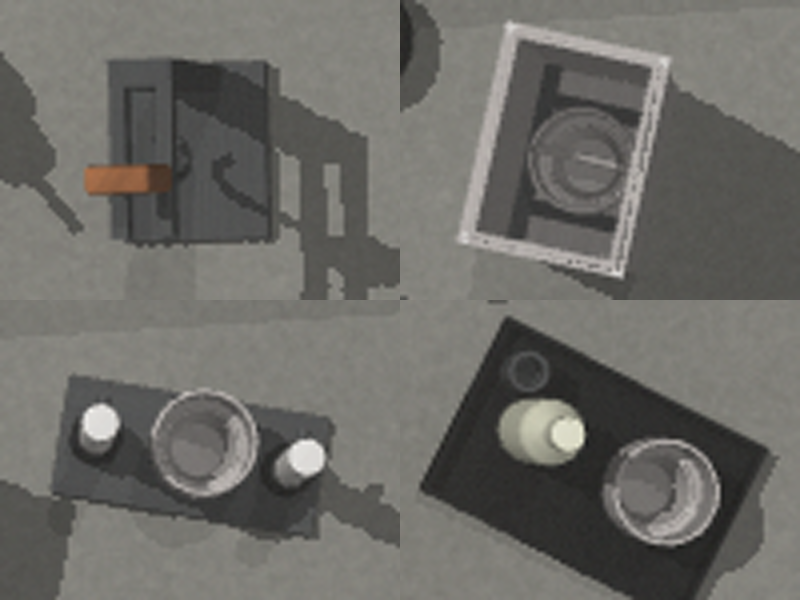

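View pics/c2.png

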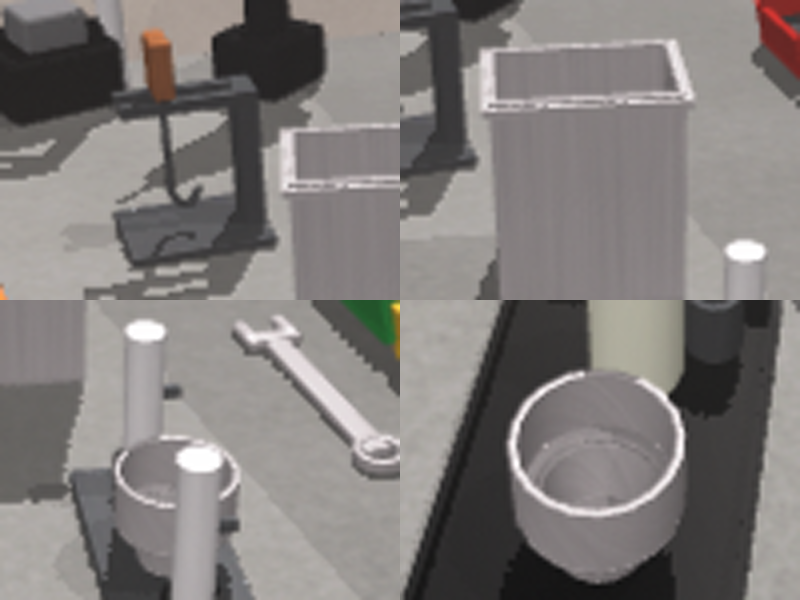

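The crops show the wooden handle (top face at c1 (85–147,167–193)) hanging in the stand with the hook toward +x, the post being at the +x end. The bail in the tank is a bright line at c1 (580–615,155–165). Tank rim corners are c1 (510,24),(668,62),(620,274),(463,240), and the tube tops and pot rims are clear. Next I convert these to positions.

Run:
```python
from h import *
c=cam("top");s=cam("side");im=c["img"]
off=((85,200,0,0),(175,160,400,0),(272,152,0,300),(352,215,400,300))
def P(i,x,y,z):
    a,b,ox,oy=off[i]; return plane(c,a+(x-ox)/4-.4,b+(y-oy)/4-.4,z)
def side(p): return np.round(proj(s,p),1)
def c2(i,p):
    q=proj(s,p);o=((175,140,0,0),(225,160,400,0),(275,215,0,300),(215,335,400,300))[i];return np.round((q-o[:2])*4+o[2:],0)
pr=lambda n,p,i:print(n,np.round(p,4),"c2:",c2(i,p))
h=P(0,116,180,.159);pr("handle top",h,0)
L=P(0,85,180,.159);Rr=P(0,147,180,.159);print("handle dir",np.round(L-Rr,4))
cs=[P(1,x,y,.145) for x,y in((510,24),(668,62),(620,274),(463,240))]
t=np.mean(cs,0);pr("tank rim ctr",t,1);e=(cs[0]+cs[1]-cs[2]-cs[3])/2;f=(cs[0]-cs[1]+cs[3]-cs[2])/2
print("tank len",np.linalg.norm(e),np.linalg.norm(f),"yaw",np.degrees(np.arctan2(e[1],e[0])),np.degrees(np.arctan2(f[1],f[0]))-90)
b=t.copy();b[2]=.095;q=proj(c,b);print("bail expected c1",(q-[175,160])*4+[400,0])
a=P(2,102,422,.110);b=P(2,307,457,.110);pr("tube+y",a,2);pr("tube-y",b,2);d=a-b
print("jig len",np.linalg.norm(d),"yaw",np.degrees(np.arctan2(d[1],d[0]))-90,"mid",(a+b)/2)
pr("jig pot rim",P(2,205,443,.063),2)
tp=P(3,662,491,.059);pr("tray pot",tp,3)
pr("glue",P(3,567,436,.119),3)
u=[P(3,x,y,.014) for x,y in((508,317),(770,452),(420,490))]
for k in(1,2):
    d=u[0]-u[k];print("tray edge",np.linalg.norm(d),np.degrees(np.arctan2(d[1],d[0])))
```

```text
handle top [0.4845 0.3476 0.159 ] c2: [156.  33.]
handle dir [-0.0004  0.0337  0.    ]
tank rim ctr [0.5924 0.1284 0.145 ] c2: [583.  68.]
tank len 0.12157379656381116 0.089506225651912 yaw -11.482609782180718 -12.106137210071807
bail expected c1 [574.34304637 154.7233985 ]
tube+y [ 0.6319 -0.0522  0.11  ] c2: [147. 328.]
tube-y [ 0.6134 -0.1698  0.11  ] c2: [200. 455.]
jig len 0.1189994759362408 yaw -8.905919172790632 mid [ 0.62264039 -0.11101201  0.11      ]
jig pot rim [ 0.6251 -0.1151  0.063 ] c2: [176. 468.]
tray pot [ 0.4498 -0.3417  0.059 ] c2: [597. 428.]
glue [ 0.483  -0.2719  0.119 ] c2: [630. 158.]
tray edge 0.18158073331047708 63.46529436812776
tray edge 0.11987868172747966 -26.48117904658121
```

```bash
cat >> h.py <<'E'
def goto(p,a):
    "delta in tool axes to TCP p with tool x at world yaw a (deg), pointing down"
    s=readout.read_state(); Q=R.from_quat(s["eef_rot"]); T=R.from_quat([np.cos(np.radians(a)/2),np.sin(np.radians(a)/2),0,0])
    print("t",round(s["time"],2),"ee",np.round(s["ee_pos"],4),"turn",np.round((Q.inv()*T).as_rotvec(),3),"shift",np.round(Q.inv().apply(np.array(p)-s["ee_pos"]),4))
E
python3 -c "
from h import *
goto([.6250,-.1150,.20],81)"
```

```text
t 0.35 ee [ 0.1977 -0.5928  0.2444] turn [-0.    -0.    -1.092] shift [ 0.5565 -0.3181  0.0445]
```

Call:
{"method": "step_arm", "body": {
  "deltas": [
    [[0,0,-1.092,0.5565,-0.318,0.0445,100],[0,0,-1.092,0.5565,-0.318,0.0445,100],[0,0,-1.092,0.5565,-0.318,0.0445,100],[0,0,-1.092,0.5565,-0.318,0.0445,100],[0,0,-1.092,0.5565,-0.318,0.0445,100],[0,0,-1.092,0.5565,-0.318,0.0445,100],[0,0,-1.092,0.5565,-0.318,0.0445,100],[0,0,-1.092,0.5565,-0.318,0.0445,100],[0,0,-1.092,0.5565,-0.318,0.0445,100],[0,0,-1.092,0.5565,-0.318,0.0445,100],[0,0,-1.092,0.5565,-0.318,0.0445,100],[0,0,-1.092,0.5565,-0.318,0.0445,100],[0,0,-1.092,0.5565,-0.318,0.0445,100]]
  ]
}}

```text
time: 1.98
ee_pos: [0.6243, -0.1175, 0.2002]
eef_rot: [0.761, 0.649, -0.001, 0.0]
ft_force: [0.1, 0.2, 0.3]
width: 0.0872
grip_force: 0.0
```

Run:
```python
from h import *
goto([.625,-.115,.052],81)
c=cam("wrist");print(np.round(c["o"],3))
im=c["img"][:,:,::-1].copy()
for p in((.6251,-.1151,.063),(.6319,-.0522,.11),(.6134,-.1698,.11)): print(p,np.round(proj(c,p),1)); cv2.circle(im,tuple(int(v) for v in np.round(proj(c,p))),2,(0,0,255),-1)
t=np.linspace(0,6.28,60);
for z,rr in((.063,.0315),):
    for a in t: cv2.circle(im,tuple(int(v) for v in np.round(proj(c,[.6251+rr*np.cos(a),-.1151+rr*np.sin(a),z]))),0,(0,255,0),-1)
cv2.imwrite("pics/w1.png",im)
```

```text
t 1.98 ee [ 0.6243 -0.1175  0.2002] turn [-0.     0.001 -0.002] shift [0.0028 0.0003 0.1482]
[ 0.635 -0.046  0.34 ]
(0.6251, -0.1151, 0.063) [280.2 203.2]
(0.6319, -0.0522, 0.11) [275.8 131.9]
(0.6134, -0.1698, 0.11) [276.8 285.7]
```

View pics/w1.png

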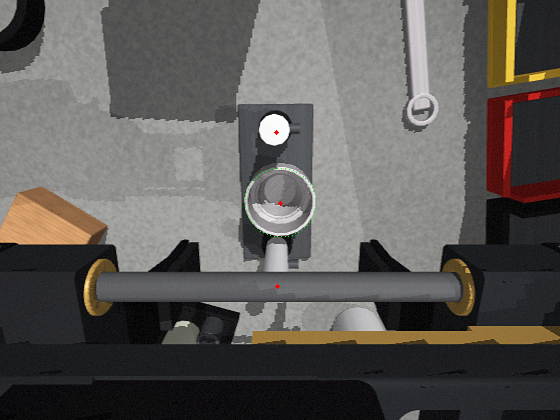

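The wrist view matches: the rim circle lies on the pot (280,202) and the tube at (275,130). So I descend.

Call:
{"method": "step_arm", "body": {
  "deltas": [
    [[0,0,-0.002,0.003,0.0003,0.05,100],[0,0,-0.002,0.003,0.0003,0.09,100],[0,0,-0.002,0.003,0.0003,0.12,100],[0,0,-0.002,0.003,0.0003,0.14,100],[0,0,-0.002,0.003,0.0003,0.14,100],[0,0,-0.002,0.003,0.0003,0.14,100]]
  ]
}}

```text
time: 2.78
ee_pos: [0.6266, -0.1128, 0.0615]
eef_rot: [0.76, 0.65, 0.001, 0.001]
ft_force: [0.7, -0.4, 0.4]
width: 0.0868
grip_force: 0.0
```

Call:
{"method": "step_arm", "body": {
  "deltas": [
    [[0,0,0,0,0,0,50],[0,0,0,0,0,0,50],[0,0,0,0,0,0,50],[0,0,0,0,0,0,50],[0,0,0,0,0,0,50],[0,0,0,0,0,0,50]]
  ],
  "squeeze": 20
}}

```text
time: 3.52
ee_pos: [0.6259, -0.1124, 0.0604]
eef_rot: [0.76, 0.65, 0.0, 0.0]
ft_force: [-1.6, 1.0, 4.7]
width: 0.0635
grip_force: 20.0
```

```bash
python3 -c "
from h import *
goto([.419,-.404,.22],63.5)"
```

```text
t 3.52 ee [ 0.6259 -0.1124  0.0604] turn [0.    0.    0.307] shift [-0.3201 -0.1594 -0.1597]
```

Call:
{"method": "step_arm", "body": {
  "deltas": [
    [[0,0,0,0,0,-0.03,50],[0,0,0,0,0,-0.08,50],[0,0,0,0,0,-0.13,50],[0,0,0.1,-0.04,-0.02,-0.1597,50],[0,0,0.15,-0.09,-0.045,-0.1597,50],[0,0,0.2,-0.14,-0.07,-0.1597,50],[0,0,0.25,-0.19,-0.095,-0.1597,50],[0,0,0.307,-0.24,-0.12,-0.1597,50],[0,0,0.307,-0.29,-0.144,-0.1597,50],[0,0,0.307,-0.32,-0.1594,-0.1597,50],[0,0,0.307,-0.32,-0.1594,-0.1597,50],[0,0,0.307,-0.32,-0.1594,-0.1597,50]]
  ]
}}

```text
time: 5.03
ee_pos: [0.4194, -0.403, 0.2194]
eef_rot: [0.85, 0.527, 0.0, -0.0]
ft_force: [0.7, 0.7, -2.0]
width: 0.0632
grip_force: 20.0
```

Run:
```python
from h import *
goto([.4498,-.3417,.15],63.5)
c=cam("wrist");print(np.round(c["o"],3))
im=c["img"][:,:,::-1].copy();cv2.imwrite("pics/raw2.png",im)
for z,rr,p in((.059,.0315,(.4498,-.3417)),):
    print(proj(c,[*p,z]))
    for a in np.linspace(0,6.28,60): cv2.circle(im,tuple(int(v) for v in np.round(proj(c,[p[0]+rr*np.cos(a),p[1]+rr*np.sin(a),z]))),0,(0,255,0),-1)
cv2.imwrite("pics/w2.png",im)
```

```text
t 5.03 ee [ 0.4194 -0.403   0.2194] turn [-0.    -0.001  0.001] shift [ 0.0684 -0.      0.0694]
[ 0.451 -0.338  0.36 ]
[279.87563627 126.47814036]
```

View pics/w2.png

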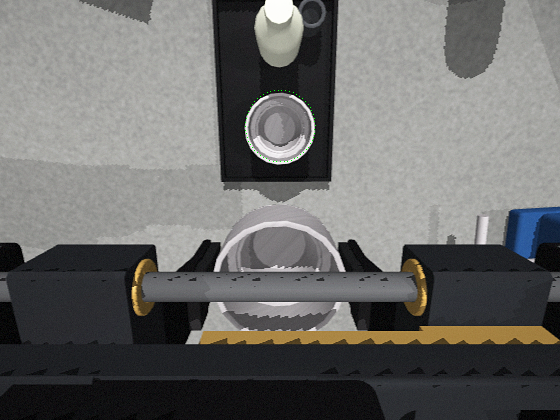

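Run:
```python
from h import *
c=cam("wrist");g=cv2.cvtColor(c["img"],cv2.COLOR_RGB2GRAY)
m=np.zeros_like(g);m[85:172,236:324]=(g[85:172,236:324]>90)*255
k=max(cv2.findContours(m,0,cv2.CHAIN_APPROX_NONE)[0],key=cv2.contourArea)
w=np.array([plane(c,*(q[0]),.059)[:2] for q in cv2.convexHull(k)],np.float32)
(x,y),rad=cv2.minEnclosingCircle(w);print("tray pot",x,y,rad, cv2.fitEllipse(w))
# held pot: front rim edge (outer) nearest camera, in tool frame z = rim height
s=readout.read_state()
for v in(218,220,222,224): 
    p=plane(c,280,v,s["ee_pos"][2]+.0026);print(v,R.from_quat(s["eef_rot"]).inv().apply(p-s["ee_pos"]))
print(g[208:235,280])
```

```text
tray pot 0.44842231273651123 -0.34343624114990234 0.03222232311964035 ((0.4483869969844818, -0.3435046374797821), (0.06324661523103714, 0.06410635262727737), 64.58736419677734)
218 [ 0.03072518 -0.00037913 -0.00258151]
220 [ 0.02978875 -0.00037913 -0.00258207]
222 [ 0.02884911 -0.00037913 -0.00258263]
224 [ 0.02790626 -0.00037913 -0.0025832 ]
[165 164 165 164 166 161 165 167 166 167 170 162 159 219 233 227 220 216
 191 115 121 122 122 122 124 120 126]
```

```bash
python3 -c "
from h import *
goto([.4496,-.3411,.0885],63.5)"
```

```text
t 5.12 ee [ 0.4199 -0.4026  0.2196] turn [-0.    -0.001  0.003] shift [ 0.0682 -0.0006  0.1311]
```

Call:
{"method": "step_arm", "body": {
  "deltas": [
    [[0,0,0,0.035,-0.0003,0.0,50],[0,0,0,0.068,-0.0006,0.03,50],[0,0,0,0.068,-0.0006,0.065,50],[0,0,0,0.068,-0.0006,0.095,50],[0,0,0,0.068,-0.0006,0.11,50],[0,0,0,0.068,-0.0006,0.117,50],[0,0,0,0.068,-0.0006,0.122,50],[0,0,0,0.068,-0.0006,0.125,50],[0,0,0,0.068,-0.0006,0.128,50],[0,0,0,0.068,-0.0006,0.128,50]]
  ]
}}

```text
time: 6.38
ee_pos: [0.4487, -0.3428, 0.0919]
eef_rot: [0.85, 0.526, 0.0, 0.0]
ft_force: [0.8, 0.2, -0.9]
width: 0.0634
grip_force: 20.0
```

Call:
{"method": "step_arm", "body": {
  "deltas": [
    [[0,0,0,0.0015,0,0.001,50],[0,0,0,0.0015,0,0.002,50],[0,0,0,0.0015,0,0.003,50],[0,0,0,0.0015,0,0.004,50],[0,0,0,0.0015,0,0.004,50],[0,0,0,0.0015,0,0.004,50]]
  ]
}}

```text
time: 7.12
ee_pos: [0.4494, -0.3415, 0.0883]
eef_rot: [0.85, 0.526, -0.0, 0.0]
ft_force: [-2.1, 1.2, 6.4]
width: 0.0634
grip_force: 20.0
```

Call:
{"method": "step_arm", "body": {
  "deltas": [
    [[0,0,0,0,0,0,100],[0,0,0,0,0,0,100],[0,0,0,0,0,0,100],[0,0,0,0,0,0,100],[0,0,0,0,0,0,100],[0,0,0,0,0,-0.03,100],[0,0,0,0,0,-0.08,100],[0,0,0,0,0,-0.14,100],[0,0,0,-0.02,0,-0.19,100],[0,0,0,-0.04,0,-0.22,100],[0,0,0,-0.06,0,-0.22,100],[0,0,0,-0.06,0,-0.22,100]]
  ]
}}

```text
time: 8.62
ee_pos: [0.4213, -0.3964, 0.3066]
eef_rot: [0.851, 0.525, -0.0, -0.001]
ft_force: [0.1, 0.7, -0.5]
width: 0.0873
grip_force: 0.0
```

Run:
```python
from h import *
c=cam("wrist");im=c["img"][:,:,::-1].copy();g=cv2.cvtColor(c["img"],cv2.COLOR_RGB2GRAY)
for zz,p in((.091,(.4484,-.3435)),):
    q=proj(c,[*p,zz]);print(q)
    for a in np.linspace(0,6.28,60): cv2.circle(im,tuple(int(v) for v in np.round(proj(c,[p[0]+.0315*np.cos(a),p[1]+.0315*np.sin(a),zz]))),0,(0,255,0),-1)
s=cam("side");q=proj(s,[.4484,-.3435,.06]).astype(int);print(q)
cr=cv2.resize(crop(s["img"],q[0]-50,q[1]-50,100,100,4)[:,:300],(240,420))
cv2.imwrite("pics/w3.png",np.hstack([im,cr]))
goto([.4849,.345,.25],180)
```

```text
[280.51777385 134.28731818]
[263 367]
t 8.72 ee [ 0.4226 -0.3942  0.3064] turn [-0.    -0.003 -2.032] shift [ 0.6895 -0.2734  0.0577]
```

View pics/w3.png

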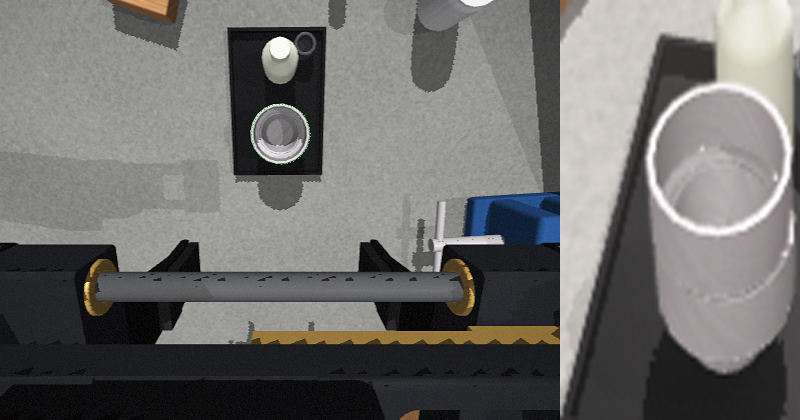

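Both pots are nested upright: the rim circle fits at (280,134) and the side crop shows the collars aligned. Next, to the rod.

Call:
{"method": "step_arm", "body": {
  "deltas": [
    [[0,0,-0.15,0.04,-0.015,0,100],[0,0,-0.32,0.09,-0.036,0,100],[0,0,-0.5,0.14,-0.056,0,100],[0,0,-0.66,0.2,-0.08,0,100],[0,0,-0.82,0.255,-0.1,0,100],[0,0,-0.98,0.31,-0.123,0,100],[0,0,-1.14,0.365,-0.145,0,100],[0,0,-1.3,0.42,-0.167,0,100],[0,0,-1.46,0.475,-0.189,0,100],[0,0,-1.62,0.53,-0.21,0,100],[0,0,-1.78,0.585,-0.232,0.01,100],[0,0,-1.94,0.64,-0.254,0.03,100],[0,0,-2.032,0.6895,-0.2734,0.04,100],[0,0,-2.032,0.6895,-0.2734,0.0465,100],[0,0,-2.032,0.6895,-0.2734,0.0465,100],[0,0,-2.032,0.6895,-0.2734,0.0465,100]]
  ]
}}

```text
time: 10.72
ee_pos: [0.4856, 0.3428, 0.2616]
eef_rot: [0.001, 1.0, -0.0, 0.0]
ft_force: [0.4, -0.2, 1.0]
width: 0.0868
grip_force: 0.0
```

Run:
```python
from h import *
c=cam("wrist");im=c["img"][:,:,::-1].copy()
h=cv2.cvtColor(im,cv2.COLOR_BGR2HSV)
m=((h[:,:,0]<20)&(h[:,:,1]>90)&(h[:,:,2]>60)).astype(np.uint8)
m[:, :150]=0;m[:,420:]=0
for k in cv2.findContours(m,0,cv2.CHAIN_APPROX_NONE)[0]:
    if cv2.contourArea(k)>60: print(cv2.boundingRect(k),cv2.minAreaRect(k))
for x in(-.008,.008):
  for y in(-.018,.018):
    p=(.4845+x,.3476+y,.159);q=proj(c,p);print(np.round(q,1));cv2.circle(im,tuple(int(v) for v in q),1,(0,255,0),-1)
cv2.imwrite("pics/w4.png",im[100:400,100:460])
goto([.4845,.3476,.142],180)
print(np.round(readout.read_state()["joint_positions"],2))
```

```text
(252, 331, 168, 13) ((335.5, 337.0), (12.0, 167.0), 90.0)
(262, 193, 46, 31) ((284.4903869628906, 208.2503662109375), (29.74724006652832, 45.15892028808594), 87.79740142822266)
(175, 27, 127, 44) ((239.1642608642578, 39.855594635009766), (38.704681396484375, 125.46094512939453), 77.73522186279297)
[261.1 205.8]
[307.2 205.7]
[261.5 225.3]
[306.7 225.1]
t 10.78 ee [0.4858 0.3428 0.2618] turn [-0.001  0.001 -0.003] shift [0.0014 0.0049 0.1198]
[ 0.08  0.43 -1.02  1.48  0.37  1.43  0.62]
```

View pics/w4.png

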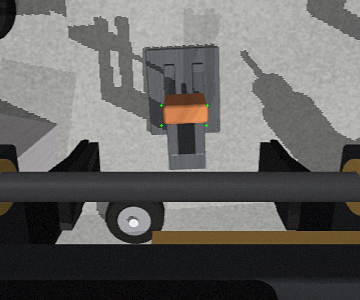

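Call:
{"method": "step_arm", "body": {
  "deltas": [
    [[0,0,0,0.0025,0.005,0.03,100],[0,0,0,0.0025,0.005,0.06,100],[0,0,0,0.0025,0.005,0.06,100],[0,0,0,0.0025,0.005,0.06,100]]
  ]
}}

```text
time: 11.28
ee_pos: [0.4834, 0.3488, 0.2028]
eef_rot: [0.001, 1.0, 0.0, 0.001]
ft_force: [-0.4, -0.7, 0.2]
width: 0.0868
grip_force: 0.0
```

```bash
python3 -c "
from h import *
goto([.483,.3482,.142],180)"
```

```text
t 11.28 ee [0.4834 0.3488 0.2028] turn [ 0.001  0.002 -0.002] shift [ 0.0005 -0.0006  0.0608]
```

Call:
{"method": "step_arm", "body": {
  "deltas": [
    [[0,0,-0.002,0.0005,-0.0006,0.03,100],[0,0,-0.002,0.0005,-0.0006,0.05,100],[0,0,-0.002,0.0005,-0.0006,0.06,100],[0,0,-0.002,0.0005,-0.0006,0.06,100],[0,0,-0.002,0.0005,-0.0006,0.06,100]]
  ]
}}

```text
time: 11.9
ee_pos: [0.4825, 0.3488, 0.1421]
eef_rot: [-0.001, 1.0, 0.0, 0.0]
ft_force: [0.4, -0.4, -0.8]
width: 0.0873
grip_force: 0.0
```

Call:
{"method": "step_arm", "body": {
  "deltas": [
    [[0,0,0,0,0,0,25],[0,0,0,0,0,0,25],[0,0,0,0,0,0,25],[0,0,0,0,0,0,25],[0,0,0,0,0,0,25],[0,0,0,0,0,0,25],[0,0,0,0,0,0,25],[0,0,0,0,0,0,25]]
  ],
  "squeeze": 40
}}

```text
time: 12.9
ee_pos: [0.4822, 0.3483, 0.1412]
eef_rot: [-0.001, 1.0, -0.0, 0.0]
ft_force: [0.1, 0.1, -0.6]
width: 0.036
grip_force: 39.7
```

Call:
{"method": "step_arm", "body": {
  "deltas": [
    [[0,0,0,0,0,-0.015,25],[0,0,0,0,0,-0.035,25],[0,0,0,0,0,-0.06,25],[0,0,0,0,0,-0.09,25],[0,0,0,0,0,-0.12,25],[0,0,0,0,0,-0.145,25],[0,0,0,0,0,-0.155,25],[0,0,0,0,0,-0.155,25],[0,0,0,0,0,-0.155,25]]
  ]
}}

```text
time: 14.02
ee_pos: [0.482, 0.3481, 0.2953]
eef_rot: [-0.001, 1.0, -0.0, -0.0]
ft_force: [-0.1, 1.2, -0.8]
width: 0.0355
grip_force: 39.7
```

```bash
python3 -c "
from h import *
goto([.5571,.1358,.295],168.2)"
```

```text
t 14.03 ee [0.482  0.3481 0.2953] turn [-0.001 -0.001  0.207] shift [-0.0748 -0.2124  0.0005]
```

Call:
{"method": "step_arm", "body": {
  "deltas": [
    [[0,0,0.03,-0.01,-0.03,0,25],[0,0,0.07,-0.025,-0.07,0,25],[0,0,0.11,-0.04,-0.11,0,25],[0,0,0.15,-0.053,-0.15,0,25],[0,0,0.19,-0.065,-0.185,0,25],[0,0,0.207,-0.073,-0.205,0,25],[0,0,0.207,-0.075,-0.2124,0,25],[0,0,0.207,-0.075,-0.2124,0,25],[0,0,0.207,-0.075,-0.2124,0,25]]
  ]
}}

```text
time: 15.15
ee_pos: [0.5569, 0.1378, 0.2963]
eef_rot: [0.101, 0.995, 0.0, -0.0]
ft_force: [-1.1, 0.3, -1.3]
width: 0.0358
grip_force: 39.7
```

Run:
```python
from h import *
c=cam("wrist");s=readout.read_state();im=crop(c["img"],160,60,240,240,2)
T=R.from_quat(s["eef_rot"]).as_matrix();rx=-T[:,0];ax=s["ee_pos"]+.001*rx;ax=ax-[0,0,.0022]
def mk(p,col,n):
    q=proj(c,p);print(n,np.round(q,1),(q-[160,60])*2);cv2.circle(im,tuple(int(v) for v in (q-[160,60])*2+1),2,col,-1)
mk(ax+.01*rx-[0,0,.108],(0,0,255),"hook");mk(ax+.021*rx-[0,0,.100],(0,0,255),"tip")
t=np.array([.5924,.1284,.145]);mk([.5924,.1284,.095],(0,255,0),"bail")
yt=np.array([.2045,.979,0]);xt=np.array([.979,-.2045,0])
for i in(-1,1):
  mk(np.array([.5924,.1284,.063])+i*.0315*yt,(0,255,255),"bailend")
  for j in(-1,1): mk(t+i*.059*xt+j*.042*yt,(0,255,0),"corner")
sd=cam("side");im2=crop(sd["img"],180,100,140,120,3)
for p,col in((ax+.01*rx-[0,0,.108],(0,0,255)),(ax,(0,0,255)),(t,(0,255,0))):
    q=(proj(sd,p)-[180,100])*3+1;cv2.circle(im2,tuple(int(v) for v in q),2,col,-1)
cv2.imwrite("pics/w5.png",np.hstack([im,cv2.copyMakeBorder(cv2.resize(im2,(320,274)),0,480-274,0,0,0)]))
print(s["ee_pos"],s["time"])
```

```text
hook [278.  227.6] [235.91565163 335.18440456]
tip [278.  243.7] [235.91158904 367.4075366 ]
bail [276.5 223.4] [232.90878675 326.78202759]
bailend [250.6 215.3] [181.24448018 310.5763942 ]
corner [230.3 178.6] [140.66122931 237.20686675]
corner [321.9 178.8] [323.81932117 237.58532588]
bailend [302.6 215.4] [285.21810223 310.77096926]
corner [234.7 293.8] [149.40272313 467.67945025]
corner [317.5 294. ] [315.0847843  467.92025879]
[0.55698592 0.13760391 0.29633726] 15.2
```

View pics/w5.png

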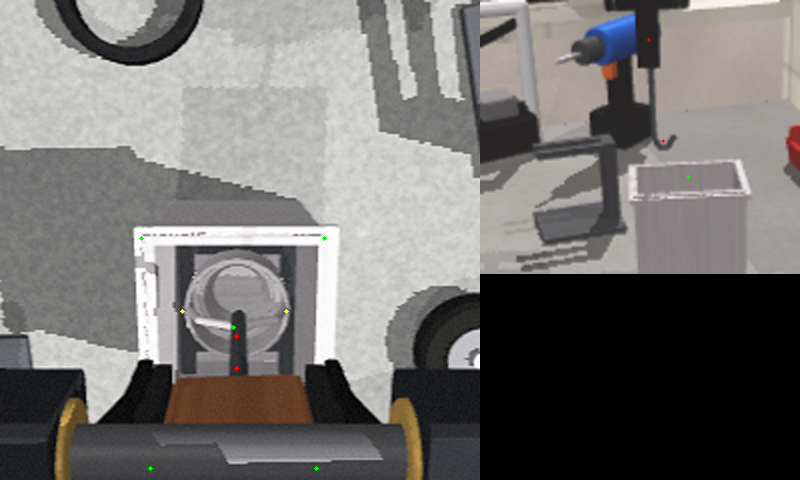

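The picture shows the tank rim with the pot ring centred at (237,310), the bail wire visible at (210,323), and the rod at column 237. Laterally the hook is already aligned with the bail peak, so I descend at the -x end.

Call:
{"method": "step_arm", "body": {
  "deltas": [
    [[0,0,0,0,0,0.02,25],[0,0,0,0,0,0.045,25],[0,0,0,0,0,0.07,25],[0,0,0,0,0,0.09,25],[0,0,0,0,0,0.1,25],[0,0,0,0,0,0.107,25],[0,0,0,0,0,0.107,25],[0,0,0,0,0,0.107,25],[0,0,0,0,0,0.107,25]]
  ]
}}

```text
time: 16.38
ee_pos: [0.5577, 0.1361, 0.1898]
eef_rot: [0.103, 0.995, 0.0, 0.0]
ft_force: [0.8, -0.6, -1.2]
width: 0.0358
grip_force: 39.7
```

```bash
python3 -c "
from h import *
goto(np.array([.557,.1376,.189])+.0256*np.array([.979,-.2045,0]),168.2)"
```

```text
t 16.38 ee [0.5577 0.1361 0.1898] turn [0.    0.001 0.   ] shift [-0.0246  0.0013  0.0008]
```

Call:
{"method": "step_arm", "body": {
  "deltas": [
    [[0,0,0,-0.004,0.0013,0.0005,25],[0,0,0,-0.01,0.0013,0.0005,25],[0,0,0,-0.016,0.0013,0.0005,25],[0,0,0,-0.021,0.0013,0.0005,25],[0,0,0,-0.0246,0.0013,0.0005,25],[0,0,0,-0.0246,0.0013,0.0005,25],[0,0,0,-0.0246,0.0013,0.0005,25]]
  ]
}}

```text
time: 17.25
ee_pos: [0.5817, 0.1324, 0.1887]
eef_rot: [0.103, 0.995, -0.0, -0.0]
ft_force: [0.6, 0.4, -1.0]
width: 0.0358
grip_force: 39.7
```

Call:
{"method": "step_arm", "body": {
  "deltas": [
    [[0,0,0,0,0,-0.005,25],[0,0,0,0,0,-0.01,25],[0,0,0,0,0,-0.015,25],[0,0,0,0,0,-0.021,25],[0,0,0,0,0,-0.028,25],[0,0,0,0,0,-0.035,25],[0,0,0,0,0,-0.035,25],[0,0,0,0,0,-0.035,25],[0,0,0,0,0,-0.035,25]]
  ]
}}

```text
time: 18.38
ee_pos: [0.5817, 0.1322, 0.2234]
eef_rot: [0.103, 0.995, -0.0, -0.0]
ft_force: [0.4, 0.2, -2.7]
width: 0.0359
grip_force: 39.7
```

Wrist force dropped by about 1.5 N, which matches the pot's weight: it is caught. I lift it straight and smoothly.

Call:
{"method": "step_arm", "body": {
  "deltas": [
    [[0,0,0,0,0,-0.005,25],[0,0,0,0,0,-0.013,25],[0,0,0,0,0,-0.023,25],[0,0,0,0,0,-0.034,25],[0,0,0,0,0,-0.046,25],[0,0,0,0,0,-0.058,25],[0,0,0,0,0,-0.07,25],[0,0,0,0,0,-0.082,25],[0,0,0,0,0,-0.094,25],[0,0,0,0,0,-0.106,25],[0,0,0,0,0,-0.118,25],[0,0,0,0,0,-0.13,25],[0,0,0,0,0,-0.142,25],[0,0,0,0,0,-0.152,25],[0,0,0,0,0,-0.158,25],[0,0,0,0,0,-0.16,25],[0,0,0,0,0,-0.16,25]]
  ]
}}

```text
time: 20.5
ee_pos: [0.5818, 0.1323, 0.3836]
eef_rot: [0.103, 0.995, -0.0, -0.0]
ft_force: [0.1, -0.2, -2.7]
width: 0.0359
grip_force: 39.7
```

Run:
```python
from h import *
s=readout.read_state();T=R.from_quat(s["eef_rot"]).as_matrix();print(s["joint_positions"])
w=s["ee_pos"]-.011*T[:,0]
goto([.42,-.22,.385],120)
```

```text
[ 0.37994362  0.36596812 -0.93476589  1.25498689  0.2932037   1.65911996
  0.86987761]
t 20.5 ee [0.5818 0.1323 0.3836] turn [-0.    -0.     0.842] shift [ 0.0864 -0.3779 -0.0014]
```

Run:
```python
from h import *
goto([.4389,-.338,.384],150)
u=np.linspace(0,1,21)[1:];f=10*u**3-15*u**4+6*u**5;print(np.round(f,3).tolist())
```

```text
t 20.5 ee [0.5818 0.1323 0.3836] turn [-0.    -0.     0.318] shift [ 4.380e-02 -4.896e-01 -4.000e-04]
[0.001, 0.009, 0.027, 0.058, 0.104, 0.163, 0.235, 0.317, 0.407, 0.5, 0.593, 0.683, 0.765, 0.837, 0.896, 0.942, 0.973, 0.991, 0.999, 1.0]
```

Call:
{"method": "step_arm", "body": {
  "deltas": [
    [[0,0,0,0,-0.0005,0,25],[0,0,0.003,0.0004,-0.0044,0,25],[0,0,0.009,0.0012,-0.013,0,25],[0,0,0.018,0.0025,-0.0284,0,25],[0,0,0.033,0.0046,-0.051,0,25],[0,0,0.052,0.0071,-0.08,0,25],[0,0,0.075,0.0103,-0.115,0,25],[0,0,0.1,0.0139,-0.155,0,25],[0,0,0.13,0.0178,-0.199,0,25],[0,0,0.159,0.0219,-0.245,0,25],[0,0,0.188,0.026,-0.29,0,25],[0,0,0.217,0.03,-0.334,0,25],[0,0,0.243,0.0335,-0.3745,0,25],[0,0,0.266,0.0367,-0.41,0,25],[0,0,0.285,0.0392,-0.4387,0,25],[0,0,0.3,0.0413,-0.461,0,25],[0,0,0.309,0.0426,-0.4764,0,25],[0,0,0.315,0.0434,-0.485,0,25],[0,0,0.318,0.0438,-0.489,0,25],[0,0,0.318,0.0438,-0.4896,0,25]]
  ]
}}

```text
time: 23.0
ee_pos: [0.4392, -0.3375, 0.3838]
eef_rot: [0.258, 0.966, 0.0, 0.0]
ft_force: [-0.5, 0.0, -2.1]
width: 0.036
grip_force: 39.7
```

Call:
{"method": "step_arm", "body": {
  "deltas": [
    [[0,0,0,0,0,0.01,25],[0,0,0,0,0,0.025,25],[0,0,0,0,0,0.04,25],[0,0,0,0,0,0.05,25],[0,0,0,0,0,0.055,25],[0,0,0,0,0,0.055,25],[0,0,0,0,0,0.055,25]]
  ]
}}

```text
time: 23.88
ee_pos: [0.4391, -0.3381, 0.3293]
eef_rot: [0.259, 0.966, -0.0, 0.0]
ft_force: [-0.0, 0.9, -2.1]
width: 0.0359
grip_force: 39.7
```

Run:
```python
from h import *
s=readout.read_state();T=R.from_quat(s["eef_rot"]).as_matrix();p=s["ee_pos"];print(p,s["eef_rot"],s["ft_force"])
w=p-.011*T[:,0]-[0,0,.1102];print("wire",w,"pot bottom",w[2]-.087)
rim=w-[0,0,.032];rim_l=np.array([.4484,-.3435,.091])
sd=cam("side");c=cam("wrist")
A=sd["img"][:,:,::-1].copy();B=c["img"][:,:,::-1].copy()
for im,k in((A,sd),(B,c)):
  for q0,col in((rim,(0,255,0)),(rim_l,(0,0,255))):
    for a in np.linspace(0,6.28,60): cv2.circle(im,tuple(int(v) for v in np.round(proj(k,q0+[.032*np.cos(a),.032*np.sin(a),0]))),0,col,-1)
q=proj(sd,rim).astype(int);print(q)
A=cv2.resize(A[max(q[1]-60,0):q[1]+140,q[0]-65:q[0]+65],None,fx=2.8,fy=2.8,interpolation=cv2.INTER_CUBIC)
B=cv2.resize(B[60:340,180:380],(400,560))
cv2.imwrite("pics/w6.png",np.hstack([A[:560],B]))
```

```text
[ 0.43908237 -0.33811296  0.32925423] [ 2.58931346e-01  9.65895630e-01 -1.75696273e-04  3.99002416e-04] [-0.04274258  0.90201022 -2.1404284 ]
wire [ 0.44860736 -0.34361517  0.21906371] pot bottom 0.13206371372296785
[260 300]Traceback (most recent call last):
  File "<stdin>", line 13, in <module>
    return _nx.concatenate(arrs, 1, dtype=dtype, casting=casting)
           ~~~~~~~~~~~~~~~^^^^^^^^^^^^^^^^^^^^^^^^^^^^^^^^^^^^^^^
ValueError: all the input array dimensions except for the concatenation axis must match exactly, but along dimension 0, the array at index 0 has size 504 and the array at index 1 has size 560
```

Run:
```python
from h import *
s=readout.read_state();T=R.from_quat(s["eef_rot"]).as_matrix();p=s["ee_pos"]
w=p-.011*T[:,0]-[0,0,.1102]
rim=w-[0,0,.032];rim_l=np.array([.4484,-.3435,.091])
sd=cam("side");c=cam("wrist")
A=sd["img"][:,:,::-1].copy();B=c["img"][:,:,::-1].copy()
for im,k in((A,sd),(B,c)):
  for q0,col in((rim,(0,255,0)),(rim_l,(0,0,255))):
    for a in np.linspace(0,6.28,60): cv2.circle(im,tuple(int(v) for v in np.round(proj(k,q0+[.032*np.cos(a),.032*np.sin(a),0]))),0,col,-1)
q=proj(sd,rim).astype(int)
A=cv2.resize(A[220:420,q[0]-65:q[0]+65],(390,600),interpolation=cv2.INTER_CUBIC)
B=cv2.resize(B[40:340,180:380],(400,600),interpolation=cv2.INTER_CUBIC)
cv2.imwrite("pics/w6.png",np.hstack([A,B]))
```

```text
(no output)
```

View pics/w6.png

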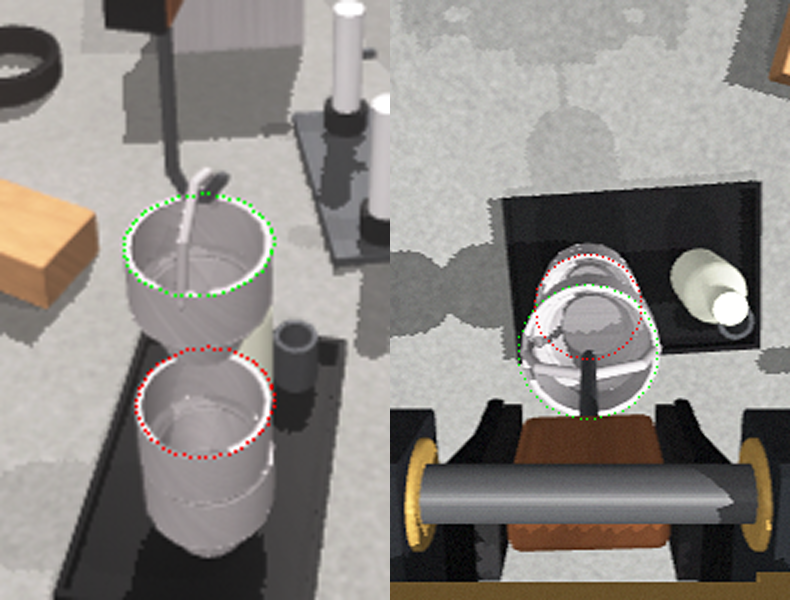

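The hanging pot (green) and the stack rim (red) line up in both views, within 1 mm. I lower slowly.

Call:
{"method": "step_arm", "body": {
  "deltas": [
    [[0,0,0,0,0,0.008,25],[0,0,0,0,0,0.018,25],[0,0,0,0,0,0.028,25],[0,0,0,0,0,0.036,25],[0,0,0,0,0,0.042,25],[0,0,0,0,0,0.046,25],[0,0,0,0,0,0.05,25],[0,0,0,0,0,0.054,25],[0,0,0,0,0,0.057,25],[0,0,0,0,0,0.06,25],[0,0,0,0,0,0.06,25],[0,0,0,0,0,0.06,25]]
  ]
}}

```text
time: 25.58
ee_pos: [0.439, -0.338, 0.2689]
eef_rot: [0.259, 0.966, -0.0, 0.0]
ft_force: [-0.2, 0.5, -3.1]
width: 0.0357
grip_force: 39.7
```

Call:
{"method": "step_arm", "body": {
  "deltas": [
    [[0,0,0,0,0,0.002,25],[0,0,0,0,0,0.004,25],[0,0,0,0,0,0.006,25],[0,0,0,0,0,0.007,25],[0,0,0,0,0,0.007,25]]
  ]
}}

```text
time: 26.2
ee_pos: [0.4389, -0.338, 0.2617]
eef_rot: [0.259, 0.966, -0.0, 0.0]
ft_force: [0.5, 1.0, -1.1]
width: 0.0359
grip_force: 39.7
```

Call:
{"method": "step_arm", "body": {
  "deltas": [
    [[0,0,0,0,0,0.004,25],[0,0,0,0,0,0.008,25],[0,0,0,0,0,0.012,25],[0,0,0,0,0,0.012,25],[0,0,0,0,0,0.012,25]]
  ]
}}

```text
time: 26.82
ee_pos: [0.4389, -0.338, 0.2498]
eef_rot: [0.259, 0.966, -0.0, 0.0]
ft_force: [0.4, -0.3, -0.9]
width: 0.0355
grip_force: 39.7
```

Run:
```python
from h import *
s=readout.read_state();print(s["ee_pos"],s["ft_force"])
sd=cam("side");g=cv2.cvtColor(sd["img"],cv2.COLOR_RGB2GRAY).astype(int)
a=np.array([.4484,-.3435])
d=(sd["o"][:2]-a);d/=np.linalg.norm(d)
for z in(.091,.123): print(z,"front rim px",proj(sd,[*(a+.0305*d),z]),"left",proj(sd,[*(a+.032*np.array([d[1],-d[0]])),z]),"right",proj(sd,[*(a-.032*np.array([d[1],-d[0]])),z]))
u,v=proj(sd,[*(a+.0305*d),.123]).astype(int)
for k in(-12,0,8): print(k,v-8,g[v-8:v+40,u+k].tolist())
```

```text
[ 0.43894654 -0.33802297  0.24982392] [ 0.44618315 -0.28941035 -0.8869569 ]
0.091 front rim px [263.87093249 370.96425103] left [240.23057193 354.18424861] right [285.69070261 351.33835916]
0.123 front rim px [263.08886534 354.23991731] left [238.78882639 337.77336737] right [285.5907512  334.93129782]
-12 346 [137, 135, 132, 134, 131, 130, 155, 159, 147, 145, 146, 146, 145, 145, 148, 152, 150, 146, 146, 147, 147, 149, 152, 130, 145, 148, 147, 147, 148, 147, 144, 143, 143, 144, 146, 146, 146, 147, 145, 143, 143, 144, 145, 145, 143, 143, 143, 144]
0 346 [159, 161, 163, 164, 165, 166, 170, 208, 244, 177, 149, 148, 144, 143, 144, 144, 146, 145, 145, 148, 146, 144, 143, 143, 145, 130, 161, 150, 147, 147, 147, 147, 148, 145, 147, 145, 145, 145, 144, 148, 146, 152, 142, 156, 144, 147, 146, 147]
8 346 [156, 155, 156, 155, 157, 176, 228, 238, 143, 144, 142, 143, 142, 140, 143, 143, 141, 141, 138, 136, 137, 138, 143, 155, 153, 159, 142, 144, 142, 142, 142, 141, 140, 142, 141, 140, 139, 139, 139, 138, 127, 161, 143, 143, 141, 145, 143, 142]
```

The front rim is at row 354 and the joint line at row 371, exactly as predicted for a fully seated pot. Now I unhook.

Call:
{"method": "step_arm", "body": {
  "deltas": [
    [[0,0,0,0.004,0,0,25],[0,0,0,0.012,0,0,25],[0,0,0,0.022,0,0,25],[0,0,0,0.032,0,0,25],[0,0,0,0.04,0,0,25],[0,0,0,0.044,0,0,25],[0,0,0,0.044,0,0,25],[0,0,0,0.044,0,-0.02,25],[0,0,0,0.044,0,-0.05,25],[0,0,0,0.044,0,-0.08,25],[0,0,0,0.044,0,-0.08,25],[0,0,0,0.044,0,-0.08,25]]
  ]
}}

```text
time: 28.38
ee_pos: [0.4007, -0.3159, 0.3289]
eef_rot: [0.259, 0.966, 0.0, -0.0]
ft_force: [-0.9, 0.5, -1.4]
width: 0.0358
grip_force: 39.7
```

Run:
```python
from h import *
sd=cam("side");g=cv2.cvtColor(sd["img"],cv2.COLOR_RGB2GRAY).astype(int)
print(g[346:376,263].tolist())
goto([.4822,.3483,.3],180)
```

```text
[160, 162, 164, 166, 167, 167, 171, 209, 244, 179, 149, 149, 145, 143, 145, 144, 147, 147, 145, 148, 147, 144, 143, 144, 146, 130, 162, 150, 148, 148]
t 28.43 ee [ 0.4006 -0.3159  0.3287] turn [ 0.001 -0.001 -0.524] shift [0.2614 0.616  0.0293]
```

The stack is unchanged. Returning the rod.

Call:
{"method": "step_arm", "body": {
  "deltas": [
    [[0,0,-0.01,0.005,0.012,0,25],[0,0,-0.03,0.017,0.04,0,25],[0,0,-0.07,0.035,0.083,0.005,25],[0,0,-0.11,0.056,0.132,0.01,25],[0,0,-0.15,0.077,0.182,0.015,25],[0,0,-0.2,0.099,0.232,0.02,25],[0,0,-0.24,0.12,0.283,0.02,25],[0,0,-0.28,0.141,0.333,0.02,25],[0,0,-0.32,0.163,0.383,0.02,25],[0,0,-0.37,0.184,0.434,0.02,25],[0,0,-0.41,0.206,0.485,0.025,25],[0,0,-0.45,0.226,0.532,0.0285,25],[0,0,-0.49,0.243,0.573,0.0285,25],[0,0,-0.515,0.256,0.602,0.0285,25],[0,0,-0.524,0.2614,0.616,0.0285,25],[0,0,-0.524,0.2614,0.616,0.0285,25],[0,0,-0.524,0.2614,0.616,0.0285,25],[0,0,-0.524,0.2614,0.616,0.0285,25]]
  ]
}}

```text
time: 30.68
ee_pos: [0.4826, 0.3473, 0.3015]
eef_rot: [0.0, 1.0, -0.0, 0.0]
ft_force: [0.5, -0.1, -0.8]
width: 0.0356
grip_force: 39.7
```

```bash
python3 -c "
from h import *
print(readout.read_state()['eef_rot'])
goto([.4822,.3483,.1412],180)"
```

```text
[ 4.36609307e-04  9.99999775e-01 -3.69100475e-04  3.51254125e-04]
t 30.68 ee [0.4826 0.3473 0.3015] turn [-0.001  0.001 -0.001] shift [0.0005 0.0011 0.1603]
```

Call:
{"method": "step_arm", "body": {
  "deltas": [
    [[0,0,0,0.0004,0.001,0,25],[0,0,0,0.0004,0.001,0.01,25],[0,0,0,0.0004,0.001,0.025,25],[0,0,0,0.0004,0.001,0.045,25],[0,0,0,0.0004,0.001,0.065,25],[0,0,0,0.0004,0.001,0.085,25],[0,0,0,0.0004,0.001,0.105,25],[0,0,0,0.0004,0.001,0.125,25],[0,0,0,0.0004,0.001,0.14,25],[0,0,0,0.0004,0.001,0.15,25],[0,0,0,0.0004,0.001,0.156,25],[0,0,0,0.0004,0.001,0.156,25],[0,0,0,0.0004,0.001,0.156,25]]
  ]
}}

```text
time: 32.3
ee_pos: [0.4824, 0.3494, 0.1458]
eef_rot: [-0.0, 1.0, 0.0, 0.0]
ft_force: [-0.8, -0.0, -0.4]
width: 0.0355
grip_force: 39.7
```

```bash
python3 -c "
from h import *
goto([.4822,.3483,.1412],180)"
```

```text
t 32.3 ee [0.4824 0.3494 0.1458] turn [0.    0.001 0.   ] shift [ 0.0002 -0.0011  0.0046]
```

Call:
{"method": "step_arm", "body": {
  "deltas": [
    [[0,0,0,0.0002,-0.001,0.002,25],[0,0,0,0.0002,-0.001,0.004,25],[0,0,0,0.0002,-0.001,0.005,25],[0,0,0,0.0002,-0.001,0.005,25],[0,0,0,0.0002,-0.001,0.005,25]]
  ]
}}

```text
time: 32.92
ee_pos: [0.4821, 0.3481, 0.1412]
eef_rot: [0.0, 1.0, -0.0, 0.0]
ft_force: [-2.6, -3.6, 8.7]
width: 0.0353
grip_force: 39.7
```

Call:
{"method": "step_arm", "body": {
  "deltas": [
    [[0,0,0,0,0,-0.0005,60],[0,0,0,0,0,-0.0005,100],[0,0,0,0,0,-0.0005,100],[0,0,0,0,0,-0.0005,100],[0,0,0,0,0,-0.0005,100],[0,0,0,0,0,-0.02,100],[0,0,0,0,0,-0.05,100],[0,0,0,0,0,-0.09,100],[0,0,0,0,0,-0.13,100],[0,0,0,0,0,-0.15,100],[0,0,0,0,0,-0.15,100],[0,0,0,0,0,-0.15,100]]
  ]
}}

```text
time: 34.42
ee_pos: [0.4818, 0.3477, 0.289]
eef_rot: [-0.0, 1.0, -0.001, -0.001]
ft_force: [0.6, -0.2, 0.4]
width: 0.0869
grip_force: 0.0
```

Run:
```python
from h import *
ref={n:cv2.imread(f"pics/{n}0.png") for n in("top","side")}
for n in ref:
    c=cam(n);b=cv2.resize(c["img"][:,:,::-1],(784,588),interpolation=cv2.INTER_CUBIC)
    d=cv2.absdiff(b,ref[n]).max(2)>40
    d=cv2.morphologyEx(d.astype(np.uint8),cv2.MORPH_OPEN,np.ones((3,3)))
    print(n,[cv2.boundingRect(k) for k in cv2.findContours(d,0,2)[0] if cv2.contourArea(k)>12])
    if n=="side":
        for p in((.4831,.348,.159),(.4831,.348,.115)):print(proj(c,p))
        h=cv2.cvtColor(c["img"],cv2.COLOR_RGB2HSV);
        for I in(c["img"],cv2.resize(ref[n][:,:,::-1],(560,420))):
            h=cv2.cvtColor(I,cv2.COLOR_RGB2HSV)[140:170,200:230];m=((h[:,:,0]<20)&(h[:,:,1]>100)).astype(np.uint8)
            print(cv2.boundingRect(m),m.sum())
        g=cv2.cvtColor(c["img"],cv2.COLOR_RGB2GRAY);print(g[346:376,263].tolist())
print(readout.read_state()["time"])
```

```text
top [(599, 584, 9, 4), (273, 583, 13, 5), (358, 580, 41, 8), (641, 572, 6, 5), (602, 567, 22, 21), (622, 562, 20, 24), (293, 558, 22, 30), (372, 556, 27, 27), (329, 552, 8, 3), (743, 549, 41, 39), (367, 547, 5, 5), (332, 521, 11, 7), (491, 520, 11, 10), (476, 517, 6, 7), (500, 511, 12, 11), (470, 508, 9, 7), (541, 507, 7, 9), (515, 503, 12, 12), (457, 498, 9, 10), (496, 495, 5, 5), (440, 495, 3, 8), (487, 494, 4, 7), (513, 493, 6, 7), (474, 486, 6, 11), (504, 481, 6, 5), (488, 481, 12, 13), (428, 479, 7, 6), (438, 474, 8, 5), (412, 471, 7, 5), (400, 463, 18, 12), (402, 452, 14, 7), (413, 449, 9, 5), (420, 442, 15, 6), (382, 442, 9, 8), (396, 441, 11, 10), (17, 439, 10, 8), (372, 438, 6, 7), (207, 437, 126, 117), (347, 436, 12, 5), (403, 431, 19, 14), (370, 430, 8, 5), (393, 426, 16, 12), (0, 417, 5, 6), (362, 412, 9, 9), (330, 404, 9, 4), (634, 403, 4, 6), (365, 403, 10, 8), (622, 402, 6, 6), (281, 398, 6, 7), (615, 397, 7, 5), (637, 386, 6, 7), (621, 381, 13, 5), (583, 376, 10, 7), (591, 357, 7, 9), (589, 355, 26, 35), (0, 324, 297, 264), (0, 310, 52, 40), (5, 293, 204, 148), (441, 264, 6, 6), (438, 254, 32, 28)]
side [(390, 524, 9, 12), (339, 517, 10, 20), (396, 508, 4, 11), (396, 500, 4, 6), (366, 494, 10, 4), (384, 489, 12, 16), (394, 461, 7, 23), (335, 454, 33, 62), (368, 442, 26, 44), (424, 398, 20, 27), (461, 395, 4, 8), (462, 369, 6, 7), (424, 356, 21, 34), (429, 352, 9, 8), (32, 329, 249, 259), (0, 299, 17, 27), (0, 224, 33, 75), (283, 140, 19, 23), (262, 52, 54, 77), (273, 43, 29, 4), (255, 16, 50, 22), (258, 0, 44, 15), (253, 0, 5, 15), (0, 0, 29, 218)]
[213.37851803 148.37939275]
[214.81211266 162.80714168]
(11, 7, 8, 18) 102
(11, 7, 8, 18) 101
[143, 147, 148, 150, 150, 150, 155, 191, 235, 162, 135, 134, 130, 129, 129, 129, 132, 132, 131, 134, 132, 129, 129, 128, 132, 117, 146, 135, 134, 134]
34.525
```

The handle sits exactly where it hung, with the same pixel box. The only other differences are the pots, the arm and shadows. Handing in.

```bash
python3 -c "
from bench import r
print(r.close_job())"
```

```text
the job is handed in; nothing more can be done
None
```

I handed the job in at about 34.5 s: the camera checks show all three pots nested fully home in the tray in the order asked, the rod hanging as before, and no bystander moved.

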